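# Seat the sealer's control card with its ejector levers

### The arm

A 6-joint arm with a two-finger parallel gripper is mounted at the origin on a cart in front of the work surface, level with it; the furniture and walls round the work are solid. World frame = base frame: x ahead of the robot, y to its left, z up, the work surface at z = 0. Lengths are in m, angles in degrees, forces in N, time in s.
With the tool pointing down it reaches from about 0.325 to 0.775 m from the base axis. Payload 5.5 kg.
Tool frame: the origin (TCP) lies at the very end of the fingers, on their centre line; the grasp point (between the pads) lies 19 mm behind it; z points along the fingers, y is the line along which they close (so a half turn about z gives the same grasp; the last joint's range is limited). The gripper opens to 85 mm and grips with 20 to 120 N. Pads are 22 mm wide; open, the fingers measure 114 mm over their backs; the gripper's body (76 mm by 85 mm) begins 54 mm behind the grasp point. The pads swing forward as they close: fully open they stand 13 mm farther back than shut.
Start: joints at [-70.571, 5.22, 70.514, -0, 104.267, -3.249], TCP at [0.231, -0.554, 0.231] pointing down, gripper open.
Joint ranges: [-164.24, 164.24], [-49.07, 125.15], [9.68, 141.18], [-86.29, 266.29], [3.28, 154.24], [-151.56, 151.56]. Speed limits (degrees/s): [147.25, 147.25, 172.46, 180, 180, 180].

### API

Orientations are given as a 3x3 rotation matrix whose columns are the frame's x, y, z axes.
In Python, from station import * gives the robot as it stands.
- The arm moves only by the tool send_rows, never from a script. Its argument "commands" is one flat list of numbers, 5 for each row, row after row: the shift along the tool's x, y, z in mm, then the turn about the tool's z in rad, then the closure, from 0 (fully open) to 1 (shut). A call has 1 to 10 rows; each row is the pose to reach, as a shift and turn from the pose commanded when the call began, along the tool's axes at that moment; what a row does not reach only later rows make up. A row lasts 1/8 s, in which the tool goes at most 62.5 mm and 10.7 degrees, less where a joint would pass 70% of its speed; a pose out of reach is approached as far as the arm can. A call with a gripper value outside its range is refused whole. The fingers move at their own pace and stop on an object; "grip_force" is the grip in N (left out, the last holds). Time passes only in rows, so rows that repeat a pose let the fingers close. It gives the time, the measured TCP pose, the force, the opening and the grip force at its end, in the units of the state.
- get_state(): the state, without advancing time (a new reading comes with each control period).
- camera(name): name is "scene" or "side" or "wrist"; returns a dict with "color" (400x640x3 uint8, red, green, blue), "mtx" (3x3 intrinsics, pixels), "D" ([k1, k2, p1, p2, k3] as OpenCV has them; the pictures are not rectified), "world_from_camera" (4x4, takes a point from camera to world coordinates); the wrist camera has in their place "hand_eye" (4x4, takes a point from camera to tool coordinates, whose origin is the TCP and whose axes are the flange's). Camera axes: x right, y down, z forward; pixel columns grow to the right and rows downward; lengths in m; the calibration is good to about 2 mm. A picture is of the moment at which its call begins: read the wrist's pose just before it. There is no depth.
- sign_off(): hands the job in; it is judged then, once.
The state is a dict: "time_s": time; "q": joint angles; "joint_vel": joint speeds; "tau": joint torques, N m; "tcp_pos": TCP position; "tool_rot": TCP orientation; "wrist_force": force on the tool from outside, world axes, zero at the start; "torque": the same for the moment, N m; "gripper_width": finger opening in m; "gripper_force": force on a finger pad.
Only numpy, scipy, OpenCV 4.12 (cv2) and the standard library are available. Lean on these libraries where they do the work, as an engineer would, in place of code of your own. Each camera call takes 0.05 s, during which the arm holds its last target. There are 200 camera calls.

### The job

Swing both orange ejector levers of the dock well outward, take the control card out of the white parking block and lower it into the dock's socket, which floats a few millimetres sideways so that you must feel for it, then swing both levers fully inward, upright against their stops, so that their claws draw the card home and hold it down. Work by feel: ease the card into the socket and push the levers gently, never ramming or forcing anything, and leave the bottle, foil cups and label block where they are.

Things in the scene. Friction and masses are not known exactly. Their poses are not given: they have to be found in the camera images.
- card: control card: upright grey cassette, green circuit faces, gold contacts at its foot; starts in the parking block. Loose, about 0.18 kg. Origin: middle of its bottom edge; z up, y along its length, x through its thickness; alike both ways round. Main body 10 mm thick, 80 mm long, z 0 to 66 mm; an ear at each end (see card_ear); blue grip bar on top
- card_grip (a point): centre of the card's blue grip bar (12 mm thick, 64 mm long, 20 mm high), 75 mm above the card's bottom edge; the bar's top is at 85 mm. Pinch it across the 12 mm
- card_ear (a point): top of the ear at the card's +y end, 47 mm from the middle; the other end has the same. Ears reach from 40 to 55 mm from the middle, 10 mm thick, underside 20 mm and top (shoulder, pressed by a claw) 38 mm above the card's bottom edge; the outermost 4 mm of the top slope down to 35 mm as a ramp for the claw
- park: white parking block 56x104x26 mm, fixed to the worktop; origin under its centre, y along its slot (13 mm by 83 mm, floor at z 8 mm), in which the card stands upright. Lift the card over 20 mm straight up to free it
- dock: grey dock plate 76x156 mm, top at z 12 mm, fixed to the worktop; origin under its centre, y along the slot, z up. Black floating socket on it (see dock_slot). With both levers out the released card stands loose on their toes, bottom edge at about z 18.5 mm; home, it is level with its bottom edge at about z 13.5 mm, held by both claws
- card_foot (a point): middle of the card's bottom edge (same as card). The levers may be swung in one after the other: with one in and the other still out the card tips by up to about 0.05 rad in the socket and stands higher at the far end, until the second claw draws that end down too
- dock_slot (a point): point 44 mm over the dock's centre, at the height of the socket's mouth. The socket floats: its slot (12.4 mm in x, 83 mm in y) lies up to 6 mm to either side of this point along the dock's x, another offset each time, stays there (35 N friction) and no pose tells it: feel for it. Side walls 5 mm thick, 80 mm long, top at z 44 mm, no lead-in; end walls to z 31 mm
- strip (a joint): sprung gold contact strip at the bottom of the socket: how far it is pressed down (m). It pushes the card up with 6 N per mm, from where the card's bottom edge is at z 16 mm down to 15 N at home (0.0025)
- lever_left (a joint): orange ejector lever at the dock's +y end. 0 = upright, fully inward (hard stop), grows as its top swings outward (+y of the dock), hard stop at 0.65 rad = fully out. Starts between 0.05 and 0.30. Stiff hinge (0.12 N m), stays where it is left: pushed at its top it takes 2 N, up to about 5 N while it draws the card home. When it leans out a finger must follow its arc, or friction jams it
- lever_left_hinge (a point): hinge of that lever, its axis along the dock's x: +59 mm from the dock's middle along y, 31.5 mm above the worktop. The straight arm is 18 mm wide; when upright its inner face lies 1 mm and its outer face 8 mm outward of the hinge
- lever_left_tip (a point): middle of the top end of that lever, 72 mm above its hinge when upright
- lever_left_claw (a point): tip of that lever's claw: underside 20 mm above the hinge, reaching 12.5 mm inward when upright. Swinging in, it comes over the card's ear and presses it down; below about 0.4 rad it bars the card's way in. A toe, its top 2 mm under hinge height, reaches 14 mm inward under the ear and lifts it as the lever swings out
- lever_right (a joint): orange ejector lever at the dock's -y end. 0 = upright, fully inward (hard stop), grows as its top swings outward (-y of the dock), hard stop at 0.65 rad = fully out. Starts between 0.05 and 0.30. Stiff hinge (0.12 N m), stays where it is left: pushed at its top it takes 2 N, up to about 5 N while it draws the card home. When it leans out a finger must follow its arc, or friction jams it
- lever_right_hinge (a point): hinge of that lever, its axis along the dock's x: -59 mm from the dock's middle along y, 31.5 mm above the worktop. The straight arm is 18 mm wide; when upright its inner face lies 1 mm and its outer face 8 mm outward of the hinge
- lever_right_tip (a point): middle of the top end of that lever, 72 mm above its hinge when upright
- lever_right_claw (a point): tip of that lever's claw: underside 20 mm above the hinge, reaching 12.5 mm inward when upright. Swinging in, it comes over the card's ear and presses it down; below about 0.4 rad it bars the card's way in. A toe, its top 2 mm under hinge height, reaches 14 mm inward under the ear and lifts it as the lever swings out
- foil_cups: stack of foil cups, 60 mm across, 49 mm high, loose, at the left; origin under its centre; bystander
- sauce_1: red squeeze bottle, 54 mm across, 200 mm high, loose, behind the work; origin under its centre; bystander
- label_block: white block of paper labels, 44x61x15 mm, loose, behind the work; origin under its centre; bystander

How it is judged (in metres and radians):
On the way, in this order (a step that is already met when the one before it is completed fails the run):
1. both levers swung outward (over 0.45 rad) (value of joint each of lever_left, lever_right above 0.45 rad), for 0.2 s.
2. card standing in the socket with both levers still out (horizontal distance between card and dock below 0.009 m and angle between the y axis of card and the y axis of dock, either way round below 0.12 rad and z of card in the frame of dock below 0.026 m and value of joint each of lever_left, lever_right above 0.35 rad), for 0.2 s.
At the end, for the whole second after the job is handed in: The card stands in the dock's socket, its bottom edge no more than 1.5 mm above its home height (below 15 mm over the worktop), within 9 mm of the dock's centre seen from above, upright within 0.1 rad and at rest; both levers are within 0.09 rad of fully inward (horizontal distance between card and dock below 0.009 m and angle between the y axis of card and the y axis of dock, either way round below 0.12 rad and value of joint each of lever_left, lever_right below 0.09 rad and z of card in the frame of dock below 0.015 m and angle between card's own z axis and vertical below 0.1 rad and linear speed of card below 0.01 m/s); the robot touches nothing.
It fails at once if the fingers press on the dock or its levers with more than 25 N (contact force between the fingers and dock above 25 N).
It fails at once if the card is forced against the dock with more than 60 N (contact force between card and dock above 60 N).
It fails at once if a bystander is shifted by more than 20 mm (distance of any of foil_cups, sauce_1, label_block from where it was at the start of the episode above 0.02 m).
It also fails if it takes over 70 s, if anything falls off the work surface, if the arm or the gripper's body presses on something with over 40 N, if the wrist force passes 120 N, or if a joint passes its speed limit or range.

## Working session

There is one attempt and no reset: what is moved stays moved. The work goes in short steps, Python scripts to look and compute and a tool call to move; the robot and the scene stay as the last step left them, time stands still between calls to the robot, and variables do not carry over. Pictures are saved under pics/ and viewed, at most 10 in all, crops included, and the job is handed in when it is done.

Besides the shell and the picture viewer there is one more tool, called after "Call:" as name(argument=value, ...) on one line, values as JSON. send_rows: Moves the arm, as the interface text tells. Its arguments: {"type":"object","properties":{"commands":{"type":"array"},"grip_force":{"type":"number"}},"required":["commands"]}

```bash
mkdir -p pics
python3 - <<'E'
from station import *
import cv2,numpy as np
s=get_state();print(s)
for n in("scene","side"):
    c=camera(n);cv2.imwrite(f"pics/{n}0.png",c["color"][:,:,::-1]);print(n,c["mtx"].tolist(),c["D"],np.round(c["world_from_camera"],4).tolist())
    np.savez(f"{n}.npz",mtx=c["mtx"],D=c["D"],T=c["world_from_camera"])
E
```

```text
{'time_s': 0.0, 'q': array([-7.05707966e+01,  5.26547784e+00,  7.05821615e+01, -7.54855009e-04,
        1.04265207e+02, -3.24941883e+00]), 'joint_vel': array([ 0.01184914, -0.03908523,  0.07171363, -0.01493246,  0.04198734,
       -0.00693936]), 'tau': array([-9.65835134e-04, -4.58733130e+01, -4.18025029e+01, -4.76846963e-04,
        1.16036081e-02,  3.03883144e-05]), 'tcp_pos': array([ 0.23123362, -0.5533578 ,  0.23012331]), 'tool_rot': array([[ 9.22683292e-01,  3.85558165e-01, -6.67189393e-04],
       [ 3.85558729e-01, -9.22681436e-01,  1.85312418e-03],
       [ 9.88838896e-05, -1.96708741e-03, -9.99998060e-01]]), 'wrist_force': array([-1.10302937,  0.05785918,  0.74639202]), 'torque': array([-0.01946387, -0.06523543,  0.02004725]), 'gripper_force': 0.0, 'gripper_width': 0.08514513235625248}
scene [[441.5187863006391, 0.0, 317.39252956825914], [0.0, 441.5187863006391, 204.3656594940746], [0.0, 0.0, 1.0]] [-0.05326191  0.          0.          0.          0.        ] [[-0.8714, -0.3421, 0.3516, 0.1639], [-0.4904, 0.6259, -0.6064, 0.7058], [-0.0126, -0.7009, -0.7132, 0.8941], [0.0, 0.0, 0.0, 1.0]]
side [[361.75109157163064, 0.0, 318.4965124658762], [0.0, 361.75109157163064, 193.45765798759018], [0.0, 0.0, 1.0]] [0.0134587 0.        0.        0.        0.       ] [[0.9466, -0.2131, 0.242, 0.3461], [-0.3221, -0.6596, 0.6791, -0.559], [0.0149, -0.7208, -0.693, 0.6624], [0.0, 0.0, 0.0, 1.0]]
```

View pics/scene0.png

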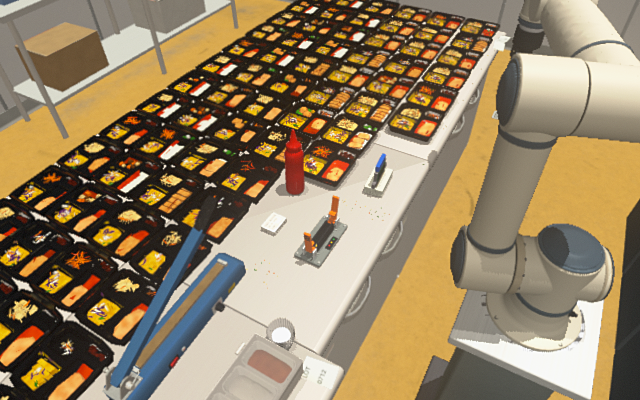

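View pics/side0.png

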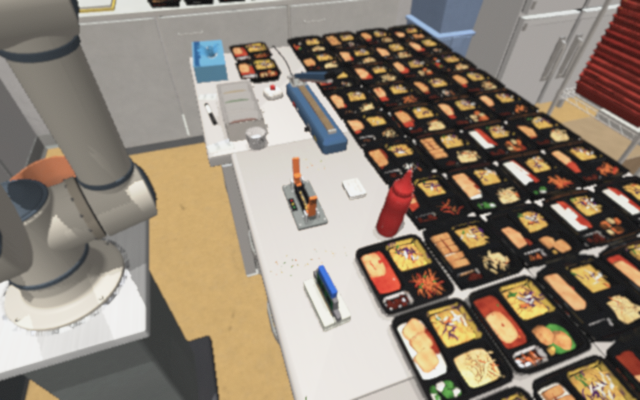

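The scene view shows the dock near (320,242) and the park and card near (378,175). The side view shows the dock near (304,205) and the park near (327,300). The bottle is behind both. I'll enlarge these areas.

Run:
```python
import cv2,numpy as np
a=cv2.imread("pics/scene0.png")[145:275,285:405]; b=cv2.imread("pics/side0.png")
r=lambda i,k:cv2.resize(i,None,fx=k,fy=k,interpolation=cv2.INTER_CUBIC)
A=r(b[150:240,265:345],5) ; B=r(b[260:330,295:365],5)
out=np.zeros((600,800,3),np.uint8)
S=r(a[45:125,0:80],5) # scene x285..365,y190..270
out[:400,:400]=S; out[:450,400:800]=A
P=r(a[0:50,75:120],4); out[400:600,0:180]=P   # scene x360..405,y145..195, k4
B=r(b[265:330,300:355],3); out[405:600,200:365]=B # side x300.. y265.. k3
cv2.imwrite("pics/crop1.png",out)
```

```text
(no output)
```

View pics/crop1.png

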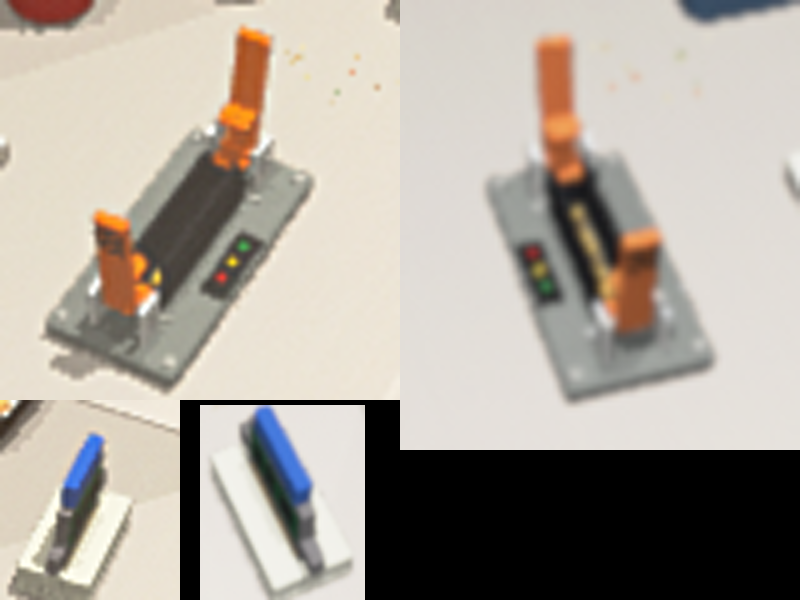

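The crops give dock corners, lever tips, park corners and the blue bar ends. Next I triangulate on the known heights.

```bash
cat > h.py <<'E'
import cv2,numpy as np
def ray(n,p):
    c=np.load(n+".npz");u=cv2.undistortPoints(np.array([[p]],float),c["mtx"],c["D"])[0,0]
    return c["T"][:3,3],c["T"][:3,:3]@[u[0],u[1],1]
def atz(n,p,z):
    o,d=ray(n,p);return np.round(o+d*(z-o[2])/d[2],4)
def tri(p,q):
    (a,d),(b,e)=ray("scene",p),ray("side",q)
    t=np.linalg.lstsq(np.c_[d,-e],b-a,rcond=None)[0];x,y=a+t[0]*d,b+t[1]*e
    return np.round((x+y)/2,4),round(float(np.linalg.norm(x-y)),4)
E
python3 - <<'E'
from h import *
S=[(294.6,255),(319,266.4),(347.6,226.4),(325,215.6)]
for p in S: print("sc dock",atz("scene",p,.012))
for p in [(283,186.4),(299,229),(327.6,221.6),(309.4,181)]: print("sd dock",atz("side",p,.012))
print("tips",tri((336,196.6),(313.4,197)),tri((307.4,233.6),(296,158)))
for p in [(365,187),(382,191),(392.5,168)]: print("sc park",atz("scene",p,.026))
for p in [(304,283),(324,326.7),(350,317)]: print("sd park",atz("side",p,.026))
for p in [(321,266.7),(334,293)]: print("sd bar",atz("side",p,.093))
for p in [(384.5,154.5),(378.5,167)]: print("sc bar",atz("scene",p,.093))
E
```

```text
sc dock [0.5614 0.1393 0.012 ]
sc dock [0.4902 0.1406 0.012 ]
sc dock [ 0.4876 -0.0111  0.012 ]
sc dock [ 0.5594 -0.0167  0.012 ]
sd dock [0.4927 0.1326 0.012 ]
sd dock [ 0.4908 -0.0218  0.012 ]
sd dock [ 0.5627 -0.0207  0.012 ]
sd dock [0.5655 0.1316 0.012 ]
tips (array([ 0.5274, -0.0161,  0.1007]), 0.0009) (array([0.5288, 0.1276, 0.1017]), 0.0018)
sc park [ 0.5064 -0.1585  0.026 ]
sc park [ 0.4571 -0.1666  0.026 ]
sc park [ 0.4693 -0.2734  0.026 ]
sd park [ 0.4567 -0.173   0.026 ]
sd park [ 0.4644 -0.2722  0.026 ]
sd park [ 0.517  -0.2697  0.026 ]
sd bar [ 0.4856 -0.1902  0.093 ]
sd bar [ 0.4893 -0.2496  0.093 ]
sc bar [ 0.4885 -0.2416  0.093 ]
sc bar [ 0.4814 -0.1832  0.093 ]
```

Call:
send_rows(commands=[255,-225,-20,-0.58,1,509,-450,-20,-1.161,1,509,-450,-20,-1.161,1,509,-450,-20,-1.161,1,509,-450,-20,-1.161,1,509,-450,-20,-1.161,1,509,-450,-20,-1.161,1,509,-450,-20,-1.161,1,509,-450,-20,-1.161,1,509,-450,-20,-1.161,1])

```text
time_s: 1.35
tcp_pos: [0.5041, 0.0106, 0.2496]
tool_rot: [[0.014, 1.0, -0.0], [1.0, -0.014, -0.0], [-0.0, -0.0, -1.0]]
wrist_force: [-0.3, 0.0, -0.0]
gripper_width: 0.0
gripper_force: 0.0
```

Call:
send_rows(commands=[0,0,0,0,1,0,0,0,0,1])

```text
time_s: 1.6
tcp_pos: [0.5034, 0.0085, 0.2493]
tool_rot: [[0.013, 1.0, -0.001], [1.0, -0.013, -0.0], [-0.001, -0.001, -1.0]]
wrist_force: [-1.3, -0.2, -0.2]
gripper_width: 0.0002
gripper_force: 0.0
```

Run:
```python
from station import *
import cv2,numpy as np
s=get_state();print(s["tcp_pos"],s["wrist_force"],s["q"])
c=camera("wrist");cv2.imwrite("pics/w1.png",c["color"][:,:,::-1]);print(c["mtx"].tolist(),c["D"],np.round(c["hand_eye"],4).tolist())
T=np.eye(4);T[:3,:3]=s["tool_rot"];T[:3,3]=s["tcp_pos"]
np.savez("w1.npz",mtx=c["mtx"],D=c["D"],T=T@c["hand_eye"])
```

```text
[0.50341834 0.00851651 0.24930871] [-1.34844838 -0.22426168 -0.24206679] [-2.88113509e+00 -9.31832925e+00  8.28781303e+01 -3.33941434e-02
  1.06508314e+02 -2.13245289e+00]
[[280.9083137354967, 0.0, 328.45559935642837], [0.0, 280.9083137354967, 196.77970892110469], [0.0, 0.0, 1.0]] [-0.01070472  0.          0.          0.          0.        ] [[0.0024, -0.9569, -0.2905, 0.0757], [1.0, 0.0026, -0.0005, 0.0003], [0.0013, -0.2905, 0.9569, -0.1426], [0.0, 0.0, 0.0, 1.0]]
```

View pics/w1.png

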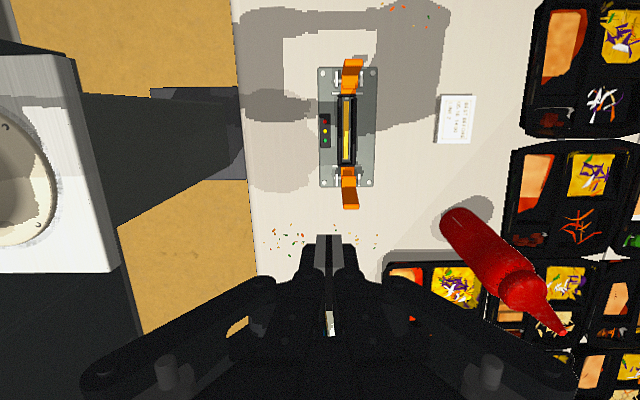

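The wrist view shows the dock plate corners at (319,68), (377,68), (375,187) and (319,187). The lever top ends are near (352,62) and (350,205). The socket walls span columns 338–357, and the bottle foot is near (462,225).

Run:
```python
from h import *
for p in [(319,68),(377,68),(376,187),(319,187)]: print("dock",atz("w1",p,.012))
for p in [(338,97),(357,97),(338,163),(357,163)]: print("walls",atz("w1",p,.044))
for p in [(344,60),(362,60),(342,209),(359,209)]: print("tips",atz("w1",p,.101))
print("bottle",atz("w1",(455,220),.0)," label",atz("w1",(457,120),.015))
im=cv2.imread("pics/w1.png")[45:225,300:400]
cv2.imwrite("pics/w1c.png",cv2.resize(im[:, :],(400,720),interpolation=cv2.INTER_CUBIC)[:600])
```

```text
dock [0.4928 0.1362 0.012 ]
dock [0.5648 0.1354 0.012 ]
dock [ 0.5693 -0.0176  0.012 ]
dock [ 0.4896 -0.0168  0.012 ]
walls [0.5154 0.1003 0.044 ]
walls [0.5376 0.1001 0.044 ]
walls [0.5153 0.0225 0.044 ]
walls [0.539  0.0222 0.044 ]
tips [0.5194 0.1307 0.101 ]
tips [0.5364 0.1306 0.101 ]
tips [ 0.5179 -0.0183  0.101 ]
tips [ 0.5365 -0.0185  0.101 ]
bottle [ 0.6917 -0.0731  0.    ]  label [0.6705 0.0721 0.015 ]
```

View pics/w1c.png

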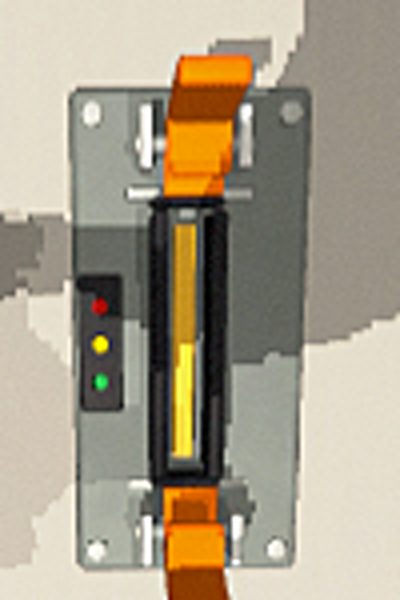

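Call:
send_rows(commands=[60,20,30,0,1,87,23,80,0,1,87,23,130,0,1,87,23,163,0,1,87,23,163,0,1,87,23,163,0,1])

```text
time_s: 2.4
tcp_pos: [0.5287, 0.0942, 0.0889]
tool_rot: [[0.016, 1.0, 0.003], [1.0, -0.016, 0.0], [0.0, 0.003, -1.0]]
wrist_force: [0.4, 0.5, 1.2]
gripper_width: -0.0003
gripper_force: 0.0
```

Call:
send_rows(commands=[8,0,0,0,1,15,0,0,0,1,20,0,0,0,1,24,0,1,0,1,27,0,2,0,1,30,0,3,0,1,32,0,4,0,1])

```text
time_s: 3.28
tcp_pos: [0.5283, 0.1274, 0.0827]
tool_rot: [[0.014, 1.0, -0.0], [1.0, -0.014, 0.0], [0.0, -0.0, -1.0]]
wrist_force: [-0.4, -1.3, 1.7]
gripper_width: 0.0
gripper_force: 1.0
```

Call:
send_rows(commands=[3,0,1,0,1,6,0,3,0,1,9,0,4,0,1,11,0,5,0,1,12,0,6,0,1,12,0,6,0,1])

```text
time_s: 4.03
tcp_pos: [0.5283, 0.1395, 0.0766]
tool_rot: [[0.014, 1.0, -0.0], [1.0, -0.014, 0.0], [0.0, -0.0, -1.0]]
wrist_force: [0.7, -0.2, -0.5]
gripper_width: -0.0
gripper_force: 0.4
```

Call:
send_rows(commands=[-25,0,-15,0,1,-80,0,-14,0,1,-100,-1,-10,0,1,-112,-1,-8,0,1,-118,-1,-8,0,1,-122,-1,-8,0,1,-125,-1,-7,0,1,-128,-1,-6,0,1])

```text
time_s: 5.03
tcp_pos: [0.5257, 0.0116, 0.0828]
tool_rot: [[0.013, 1.0, 0.0], [1.0, -0.013, 0.0], [0.0, 0.0, -1.0]]
wrist_force: [0.3, 0.7, 0.3]
gripper_width: 0.0002
gripper_force: 0.0
```

Call:
send_rows(commands=[-4,0,0,0,1,-8,0,0,0,1,-12,0,0,0,1,-16,0,1,0,1,-20,0,2,0,1,-23,0,3,0,1,-26,0,4,0,1,-29,0,5,0,1,-32,0,6,0,1,-32,0,6,0,1])

```text
time_s: 6.28
tcp_pos: [0.5252, -0.0212, 0.0768]
tool_rot: [[0.014, 1.0, -0.0], [1.0, -0.014, -0.001], [-0.001, -0.0, -1.0]]
wrist_force: [0.1, -0.3, 0.6]
gripper_width: -0.0
gripper_force: 0.3
```

Call:
send_rows(commands=[15,0,-20,0,1,30,-5,-60,0,1,40,-10,-90,0,1,40,-15,-115,0,1,40,-20,-120,0,1,40,-20,-120,0,1,40,-20,-120,0,1])

```text
time_s: 7.15
tcp_pos: [0.5054, 0.0196, 0.1956]
tool_rot: [[0.014, 1.0, -0.002], [1.0, -0.014, -0.0], [-0.0, -0.002, -1.0]]
wrist_force: [0.4, 0.5, -0.6]
gripper_width: 0.0
gripper_force: 0.0
```

Run:
```python
from station import *
import cv2,numpy as np
s=get_state();print(s["tcp_pos"],s["wrist_force"])
c=camera("wrist");cv2.imwrite("pics/w2.png",c["color"][:,:,::-1])
T=np.eye(4);T[:3,:3]=s["tool_rot"];T[:3,3]=s["tcp_pos"]
W=T@c["hand_eye"];np.savez("w2.npz",mtx=c["mtx"],D=c["D"],T=W)
p=lambda X:cv2.projectPoints(np.array([X],float),cv2.Rodrigues(W[:3,:3].T)[0],-W[:3,:3].T@W[:3,3],c["mtx"],c["D"])[0].ravel()
u,v=p([.528,.059,.03]);print(u,v)
x0,y0=int(u)-80,int(v)-110;x0=max(x0,0);y0=max(y0,0);print(x0,y0)
im=c["color"][y0:y0+190,x0:x0+160,::-1]
cv2.imwrite("pics/w2c.png",cv2.resize(im,None,fx=3.15,fy=3.15,interpolation=cv2.INTER_CUBIC))
```

```text
[0.50540347 0.0195765  0.19559718] [ 0.38760492  0.48670893 -0.63131653]
349.01241393017347 146.14201773728445
269 36
```

View pics/w2c.png

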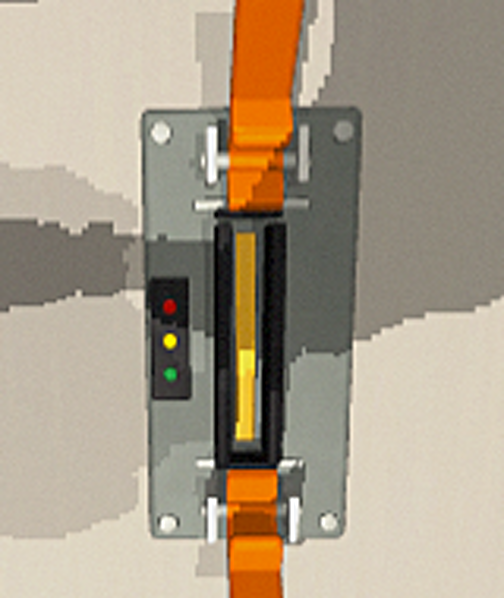

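Run:
```python
from h import *
P=lambda a,b,z:atz("w2",(269+a/3.15,36+b/3.15),z)
for q in [(141,110),(361,110),(346,535),(152,535)]: print("dock",P(*q,.012))
for q in [(160,131),(344,131),(329,522),(168,522)]: print("screws",P(*q,.012))
for b,l,r in [(230,215,286),(345,215,285),(455,215,282)]: print("walls",P(l,b,.044),P(r,b,.044))
```

```text
dock [0.4908 0.1372 0.012 ]
dock [0.5655 0.1363 0.012 ]
dock [ 0.5664 -0.016   0.012 ]
dock [ 0.491  -0.0152  0.012 ]
screws [0.4971 0.1305 0.012 ]
screws [0.56   0.1298 0.012 ]
screws [ 0.5597 -0.0106  0.012 ]
screws [ 0.4973 -0.01    0.012 ]
walls [0.515  0.0976 0.044 ] [0.5375 0.0974 0.044 ]
walls [0.5148 0.0614 0.044 ] [0.5379 0.0612 0.044 ]
walls [0.5147 0.0242 0.044 ] [0.5376 0.024  0.044 ]
```

Call:
send_rows(commands=[-60,-4,-10,-0.03,0.5,-120,-8,-10,-0.06,0.5,-180,-10,-10,-0.1,0.5,-240,-12,-10,-0.1,0.5,-278,-14,-10,-0.1,0.5,-278,-14,-10,-0.1,0.5,-278,-14,-10,-0.1,0.5])

```text
time_s: 8.07
tcp_pos: [0.4878, -0.2577, 0.206]
tool_rot: [[-0.086, 0.996, -0.001], [0.996, 0.086, 0.001], [0.001, -0.001, -1.0]]
wrist_force: [-0.4, 0.1, 0.3]
gripper_width: 0.0426
gripper_force: 0.0
```

Run:
```python
from station import *
import cv2,numpy as np
s=get_state();print(s["tcp_pos"],s["tool_rot"],s["wrist_force"],s["gripper_width"])
c=camera("wrist");cv2.imwrite("pics/w3.png",c["color"][:,:,::-1])
T=np.eye(4);T[:3,:3]=s["tool_rot"];T[:3,3]=s["tcp_pos"]
W=T@c["hand_eye"];np.savez("w3.npz",mtx=c["mtx"],D=c["D"],T=W)
cv2.imwrite("pics/w3c.png",cv2.resize(c["color"][50:240,260:440,::-1],None,fx=3,fy=3,interpolation=cv2.INTER_CUBIC))
```

```text
[ 0.48777851 -0.25772297  0.20596521] [[-0.08565015  0.99632457 -0.00118643]
 [ 0.99632431  0.08565167  0.00129085]
 [ 0.00138772 -0.0010715  -0.99999846]] [-0.38806672  0.10302841  0.3363448 ] 0.04258546745684181
```

View pics/w3c.png

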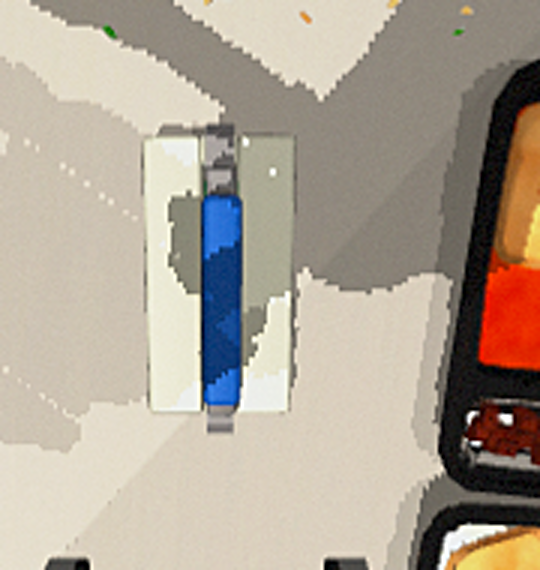

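Run:
```python
from h import *
P=lambda a,b,z:atz("w3",(260+a/3,50+b/3),z)
for q in [(203,195),(242,195),(240,406),(202,406)]: print("bar",P(*q,.093))
for q in [(144,138),(297,136),(291,412),(150,412)]: print("park",P(*q,.026))
```

```text
bar [ 0.4809 -0.1851  0.093 ]
bar [ 0.4922 -0.1841  0.093 ]
bar [ 0.4979 -0.2473  0.093 ]
bar [ 0.4861 -0.2483  0.093 ]
park [ 0.4576 -0.1679  0.026 ]
park [ 0.5126 -0.1623  0.026 ]
park [ 0.5225 -0.2649  0.026 ]
park [ 0.4669 -0.2699  0.026 ]
```

Call:
send_rows(commands=[25,3,40,0,0.5,41,5,85,0,0.5,41,5,115,0,0.5,41,5,130,0,0.5,41,5,139,0,0.5,41,5,139,0,0.5,41,5,139,0,0.75,41,5,139,0,0.95,41,5,139,0,0.95,41,5,139,0,0.95], grip_force=40)

```text
time_s: 9.38
tcp_pos: [0.4899, -0.2174, 0.0692]
tool_rot: [[-0.086, 0.996, 0.002], [0.996, 0.086, -0.001], [-0.001, 0.002, -1.0]]
wrist_force: [-0.4, -0.4, 5.1]
gripper_width: 0.0113
gripper_force: 40.3
```

Call:
send_rows(commands=[0,0,-5,0,1,0,0,-10,0,1,0,0,-17,0,1,0,0,-25,0,1,0,0,-35,0,1,0,0,-55,0,1,0,0,-80,0,1,0,0,-80,0,1,0,0,-80,0,1], grip_force=50)

```text
time_s: 10.5
tcp_pos: [0.4893, -0.2169, 0.1475]
tool_rot: [[-0.086, 0.996, -0.0], [0.996, 0.086, 0.0], [0.0, -0.0, -1.0]]
wrist_force: [-0.6, 0.5, -1.6]
gripper_width: 0.0109
gripper_force: 49.3
```

Call:
send_rows(commands=[20,5,-30,0,1,70,15,-33,0.03,1,125,28,-33,0.06,1,180,40,-33,0.091,1,230,52,-33,0.091,1,260,58,-33,0.091,1,273,61,-33,0.091,1,273,61,-33,0.091,1,273,61,-33,0.091,1,273,61,-33,0.091,1])

```text
time_s: 11.75
tcp_pos: [0.5267, 0.0591, 0.1808]
tool_rot: [[0.007, 1.0, -0.0], [1.0, -0.007, -0.0], [-0.0, -0.0, -1.0]]
wrist_force: [-0.3, -0.5, -1.3]
gripper_width: 0.0111
gripper_force: 49.2
```

Call:
send_rows(commands=[0,0,25,0,1,0,0,50,0,1,0,0,65,0,1,0,0,70,0,1,0,0,73,0,1,0,0,75,0,1,0,0,77,0,1,0,0,79,0,1,0,0,79,0,1])

```text
time_s: 12.88
tcp_pos: [0.5266, 0.0603, 0.1017]
tool_rot: [[0.005, 1.0, -0.0], [1.0, -0.005, 0.0], [0.0, -0.0, -1.0]]
wrist_force: [0.4, -0.5, -1.1]
gripper_width: 0.0107
gripper_force: 49.1
```

Call:
send_rows(commands=[0,0,2,0,1,0,0,4,0,1,0,0,5,0,1,0,0,6,0,1,0,0,7,0,1,0,0,8,0,1,0,0,8,0,1])

```text
time_s: 13.75
tcp_pos: [0.5266, 0.0603, 0.0937]
tool_rot: [[0.005, 1.0, -0.0], [1.0, -0.005, 0.0], [0.0, -0.0, -1.0]]
wrist_force: [-1.1, 1.2, -1.5]
gripper_width: 0.0111
gripper_force: 49.1
```

Call:
send_rows(commands=[0,0,2,0,1,0,0,4,0,1,0,0,5,0,1,0,0,6,0,1,0,0,7,0,1,0,0,8,0,1,0,0,9,0,1,0,0,10,0,1,0,0,10,0,1])

```text
time_s: 14.88
tcp_pos: [0.5266, 0.0603, 0.0837]
tool_rot: [[0.005, 1.0, -0.0], [1.0, -0.005, 0.0], [0.0, -0.0, -1.0]]
wrist_force: [-0.6, -0.3, -1.8]
gripper_width: 0.0109
gripper_force: 49.1
```

Call:
send_rows(commands=[0,0,1,0,1,0,0,2,0,1,0,0,3,0,1,0,0,4,0,1,0,0,4,0,1])

```text
time_s: 15.5
tcp_pos: [0.5266, 0.0603, 0.0797]
tool_rot: [[0.005, 1.0, -0.0], [1.0, -0.005, -0.0], [-0.0, -0.0, -1.0]]
wrist_force: [0.1, -0.5, -2.2]
gripper_width: 0.011
gripper_force: 49.1
```

Run:
```python
from station import *
import cv2,numpy as np
r=lambda i,k:cv2.resize(i,None,fx=k,fy=k,interpolation=cv2.INTER_CUBIC)
a=camera("scene")["color"][170:270,280:360,::-1];b=camera("side")["color"][140:240,265:345,::-1]
cv2.imwrite("pics/c4.png",np.hstack([r(a,5),r(b,5)]))
```

```text
(no output)
```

View pics/c4.png

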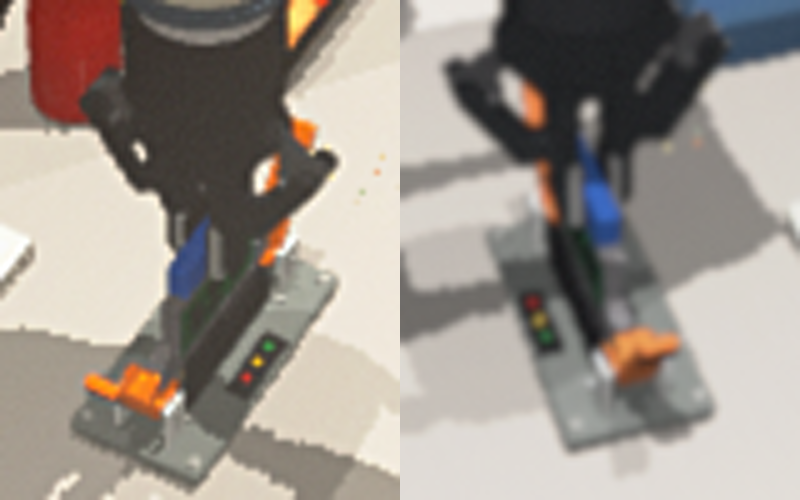

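The views show the card standing inside the near socket wall, with both levers well out. I'll feel for the toes gently.

Call:
send_rows(commands=[0,0,1,0,1,0,0,2,0,1,0,0,3,0,1,0,0,3,0,1])

```text
time_s: 16.1
tcp_pos: [0.527, 0.0603, 0.0781]
tool_rot: [[0.005, 1.0, 0.001], [1.0, -0.005, -0.0], [-0.0, 0.001, -1.0]]
wrist_force: [-2.5, -1.2, 6.1]
gripper_width: 0.0107
gripper_force: 50.3
```

Call:
send_rows(commands=[0,0,-2,0,1,0,0,-2,0,0.85,0,0,-2,0,0.7,0,0,-2,0,0.6,0,0,-2,0,0.6,0,0,-2,0,0.6])

```text
time_s: 16.85
tcp_pos: [0.5267, 0.0603, 0.0788]
tool_rot: [[0.005, 1.0, -0.0], [1.0, -0.005, -0.0], [-0.0, -0.0, -1.0]]
wrist_force: [0.6, -1.0, -0.3]
gripper_width: 0.034
gripper_force: 0.0
```

Call:
send_rows(commands=[0,0,-20,0,0.6,0,0,-50,0,0.6,-10,0,-90,0,0.6,-30,-20,-120,0,0.6,-38,-22,-120,0,0.6,-38,-22,-120,0,0.6,-38,-22,-120,0,0.6])

```text
time_s: 17.73
tcp_pos: [0.5042, 0.0227, 0.1974]
tool_rot: [[0.005, 1.0, -0.002], [1.0, -0.005, 0.0], [0.0, -0.002, -1.0]]
wrist_force: [-0.2, 0.0, 0.3]
gripper_width: 0.0343
gripper_force: 0.0
```

Run:
```python
from station import *
import cv2,numpy as np
s=get_state();print(s["tcp_pos"],s["wrist_force"])
c=camera("wrist");cv2.imwrite("pics/w5.png",c["color"][:,:,::-1])
T=np.eye(4);T[:3,:3]=s["tool_rot"];T[:3,3]=s["tcp_pos"]
W=T@c["hand_eye"];np.savez("w5.npz",mtx=c["mtx"],D=c["D"],T=W)
r=lambda i,k:cv2.resize(i,None,fx=k,fy=k,interpolation=cv2.INTER_CUBIC)
a=c["color"][20:220,265:425,::-1];b=camera("side")["color"][140:240,265:345,::-1]
cv2.imwrite("pics/c5.png",np.hstack([r(a,2.5),r(b,5)]))
```

```text
[0.50422925 0.02273423 0.19742625] [-0.24694089  0.04806419  0.30519661]
```

View pics/c5.png

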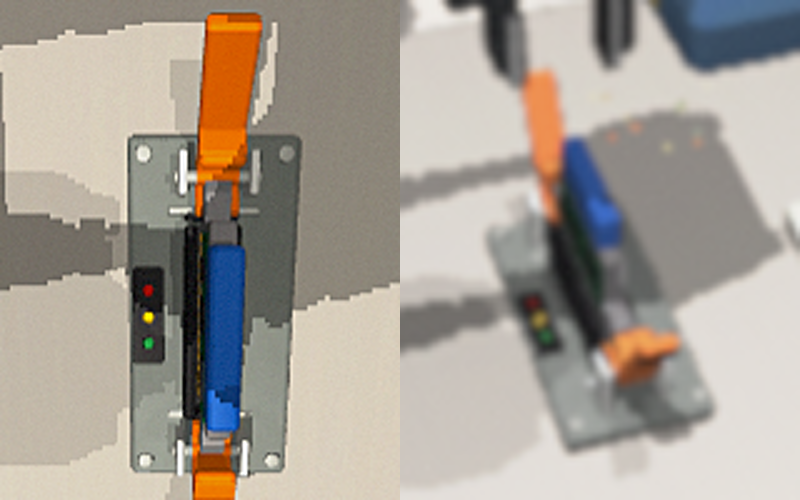

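The card stands in the slot with both levers out. Now I swing the left lever in.

Call:
send_rows(commands=[50,10,0,0,1,105,18,0,0,1,150,23,0,0,1,165,23,30,0,1,165,23,75,0,1,165,23,110,0,1,165,23,121,0,1,165,23,121,0,1,165,23,121,0,1])

```text
time_s: 18.95
tcp_pos: [0.5294, 0.1876, 0.0799]
tool_rot: [[0.005, 1.0, 0.003], [1.0, -0.005, 0.001], [0.001, 0.003, -1.0]]
wrist_force: [-0.2, -0.2, 0.9]
gripper_width: 0.0001
gripper_force: 0.0
```

Call:
send_rows(commands=[-5,0,0,0,1,-9,0,0,0,1,-12,0,-1,0,1,-15,0,-3,0,1,-18,0,-5,0,1,-20.5,0,-7,0,1,-23,0,-8,0,1,-26,0,-10,0,1,-29,0,-11.5,0,1])

```text
time_s: 20.08
tcp_pos: [0.5282, 0.1581, 0.0895]
tool_rot: [[0.005, 1.0, 0.0], [1.0, -0.005, -0.0], [-0.0, 0.0, -1.0]]
wrist_force: [1.2, 1.8, 0.5]
gripper_width: -0.0002
gripper_force: 1.1
```

Call:
send_rows(commands=[-2,0,-1,0,1,-4,0,-2,0,1,-6,0,-2.5,0,1,-8,0,-3,0,1,-10,0,-3.5,0,1,-12,0,-4,0,1,-13.5,0,-4.5,0,1])

```text
time_s: 20.95
tcp_pos: [0.5282, 0.1449, 0.094]
tool_rot: [[0.005, 1.0, 0.0], [1.0, -0.005, 0.0], [0.0, 0.0, -1.0]]
wrist_force: [0.7, 2.4, 1.7]
gripper_width: 0.0001
gripper_force: 1.6
```

Call:
send_rows(commands=[-1.5,0,0,0,1,-3,0,0,0,1,-4.5,0,-1,0,1,-6,0,-1,0,1,-7,0,-1,0,1,-7,0,-1,0,1])

```text
time_s: 21.7
tcp_pos: [0.5281, 0.1376, 0.0948]
tool_rot: [[0.005, 1.0, -0.0], [1.0, -0.005, -0.0], [-0.0, -0.0, -1.0]]
wrist_force: [0.5, 3.5, 1.3]
gripper_width: -0.0001
gripper_force: 1.6
```

Call:
send_rows(commands=[-0.5,0,0,0,1,-1,0,0,0,1,-1.5,0,0,0,1,-1.5,0,0,0,1])

```text
time_s: 22.2
tcp_pos: [0.5281, 0.1364, 0.095]
tool_rot: [[0.005, 1.0, 0.0], [1.0, -0.005, 0.0], [0.0, 0.0, -1.0]]
wrist_force: [0.7, 4.5, 2.0]
gripper_width: -0.0002
gripper_force: 2.3
```

Call:
send_rows(commands=[-0.5,0,0,0,1,-1,0,0,0,1,-1.5,0,0,0,1,-2,0,0,0,1,-2,0,0,0,1])

```text
time_s: 22.82
tcp_pos: [0.5281, 0.136, 0.095]
tool_rot: [[0.004, 1.0, 0.0], [1.0, -0.004, 0.003], [0.003, 0.0, -1.0]]
wrist_force: [1.1, 10.8, 1.2]
gripper_width: -0.0001
gripper_force: 5.0
```

Call:
send_rows(commands=[12,0,0,0,1,16,0,-30,0,1,10,0,-60,0,1,-40,0,-65,0,1,-100,0,-65,0,1,-160,0,-65,0,1,-195,0,-60,0,1,-200,0,-30,0,1,-200,0,5,0,1,-200,0,18,0,1])

```text
time_s: 24.08
tcp_pos: [0.5252, -0.0661, 0.0738]
tool_rot: [[0.006, 1.0, -0.006], [1.0, -0.006, -0.0], [-0.0, -0.006, -1.0]]
wrist_force: [0.2, 1.1, -0.1]
gripper_width: 0.0002
gripper_force: 0.0
```

Call:
send_rows(commands=[0,0,0,0,1,0,0,0,0,1])

```text
time_s: 24.32
tcp_pos: [0.5278, -0.0658, 0.0785]
tool_rot: [[0.005, 1.0, 0.002], [1.0, -0.005, -0.001], [-0.001, 0.002, -1.0]]
wrist_force: [0.4, 0.1, 0.2]
gripper_width: -0.0004
gripper_force: 0.0
```

Call:
send_rows(commands=[5,0,0,0,1,9,0,0,0,1,12,0,-2,0,1,15.5,0,-4,0,1,18.5,0,-6,0,1,21.5,0,-8,0,1,24.5,0,-9.5,0,1,28,0,-11,0,1,31,0,-12,0,1,34,0,-13,0,1])

```text
time_s: 25.58
tcp_pos: [0.5272, -0.0317, 0.0898]
tool_rot: [[0.005, 1.0, -0.0], [1.0, -0.005, -0.0], [-0.0, -0.0, -1.0]]
wrist_force: [1.2, -3.1, 0.1]
gripper_width: -0.0001
gripper_force: 1.9
```

Call:
send_rows(commands=[2,0,-1,0,1,4,0,-1.5,0,1,6,0,-2,0,1,8,0,-2,0,1,9.5,0,-3,0,1,11,0,-3,0,1,12,0,-3,0,1,12,0,-3,0,1])

```text
time_s: 26.58
tcp_pos: [0.5271, -0.0197, 0.0928]
tool_rot: [[0.005, 1.0, -0.001], [1.0, -0.005, 0.0], [0.0, -0.001, -1.0]]
wrist_force: [-1.6, -3.2, -0.4]
gripper_width: 0.0002
gripper_force: 1.6
```

Call:
send_rows(commands=[0.5,0,0,0,1,1,0,0,0,1,1.5,0,0,0,1,2,0,0,0,1,2.5,0,0,0,1,3,0,0,0,1,3,0,0,0,1])

```text
time_s: 27.45
tcp_pos: [0.5271, -0.0189, 0.0929]
tool_rot: [[0.007, 1.0, -0.0], [1.0, -0.007, -0.004], [-0.004, -0.0, -1.0]]
wrist_force: [-1.4, -11.6, 0.6]
gripper_width: -0.0001
gripper_force: 5.4
```

Call:
send_rows(commands=[-10,0,0,0,1,-15,0,-20,0,1,-15,0,-70,0,1,-15,-15,-110,0,1,10,-22,-110,0,1,30,-22,-110,0,1,40,-22,-110,0,1,40,-22,-110,0,1,40,-22,-110,0,1])

```text
time_s: 28.58
tcp_pos: [0.5056, 0.023, 0.203]
tool_rot: [[0.005, 1.0, -0.0], [1.0, -0.005, -0.0], [-0.0, -0.0, -1.0]]
wrist_force: [0.5, 0.0, -0.1]
gripper_width: -0.0002
gripper_force: 0.0
```

Run:
```python
from station import *
import cv2,numpy as np
s=get_state();print(s["tcp_pos"],s["wrist_force"])
c=camera("wrist")
r=lambda i,k:cv2.resize(i,None,fx=k,fy=k,interpolation=cv2.INTER_CUBIC)
a=c["color"][20:220,265:425,::-1];b=camera("side")["color"][140:240,265:345,::-1]
cv2.imwrite("pics/c6.png",np.hstack([r(a,2.5),r(b,5)]))
```

```text
[0.50558005 0.02300057 0.20296049] [ 0.5307744   0.0263285  -0.08154813]
```

View pics/c6.png

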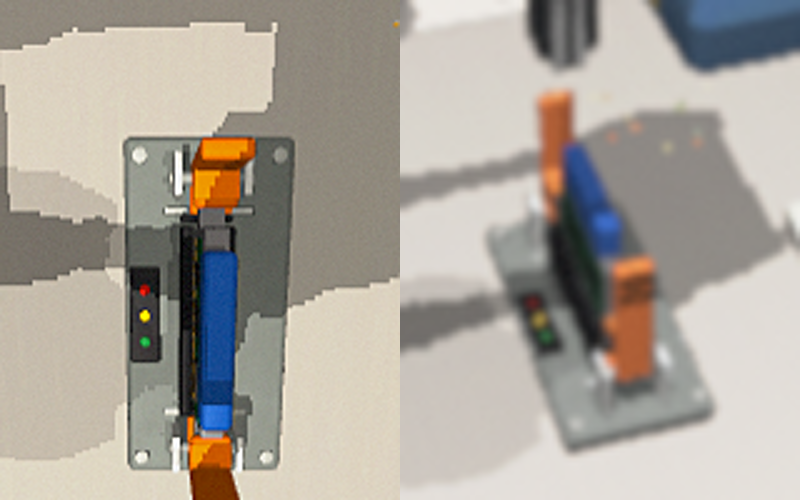

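Both levers are upright and the card sits between them. The two stops I felt lie symmetric about the dock's centre, so I'm handing the job in.

```bash
python3 -c "
from station import *
print(sign_off())"
```

```text
the job is handed in; nothing more can be done
None
```

The card is in the dock's socket with both levers pushed in to their stops, no heavy contact was felt, and the job was handed in at about 29 s; no verdict came back, and I judged the card's home height from the lever stops and a final picture rather than measuring it.

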